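# Load an ink roller into the V-block of the hardness tester

### The arm

A 6-joint arm with a two-finger parallel gripper is mounted at the origin on the work surface. World frame = base frame: x ahead of the robot, y to its left, z up, the work surface at z = 0. Lengths are in m, angles in rad, forces in N, time in s.
With the tool pointing down it reaches from about 0.375 to 0.975 m from the base axis. Payload 3.8 kg.
Tool frame: the origin (TCP) lies where the fingers leave the gripper's body, on its centre line; the fingertips stand 73 mm ahead of it and the grasp point (between the pads) lies 54 mm ahead of it; z points along the fingers, y is the line along which they close (so a half turn about z gives the same grasp; the last joint's range is limited). The gripper opens to 85 mm and grips with 20 to 120 N. Pads are 22 mm wide; open, the fingers measure 114 mm over their backs; the gripper's body (76 mm by 85 mm) begins 54 mm behind the grasp point. The pads swing forward as they close: fully open they stand 13 mm farther back than shut.
Start: joints at [1.202, 0.264, 1.604, -0, 1.274, -0.037], TCP at [0.22, 0.638, 0.304] pointing down, gripper open.
Joint ranges: [-2.63, 2.63], [-0.94, 2.18], [0.31, 2.57], [-1.31, 4.45], [0, 2.66], [-2.55, 2.55]. Speed limits (rad/s): [2.57, 2.57, 3.14, 3.14, 3.14, 3.14].

### API

Orientations are given as a rotation vector (axis times angle).
In Python, from workcell import read_state, viewer, bot gives the robot as it stands.
- The arm moves only by the tool jog_arm, never from a script. Its argument "increments" is a list that holds one entry, the list of rows, each a list of 7 numbers: the shift along the tool's x, y, z in units of 30 mm (1.0 is 30 mm), then the turn, a rotation vector about the tool's x, y, z in units of 6 degrees (1.0 is 6 degrees), then the opening, from -1 (shut) to 1 (fully open). A call has exactly 5 rows; each row shifts and turns the commanded pose from where the row before left it, along the tool's axes as they then stand; what a row does not reach is not made up. A row lasts 1/12 s, in which the tool goes at most 41.7 mm and 7.16 degrees, less where a joint would pass 70% of its speed; a pose out of reach is approached as far as the arm can. A call is refused whole if a number of a shift passes 1 or a number of a turn 1, either way. A call with a gripper value outside its range is refused whole. The fingers move at their own pace and stop on an object; "force" is the grip in N (left out, the last holds). Time passes only in rows, so rows that do not move let the fingers close, or fill a call up. It gives the time, the measured TCP pose, the force, the opening and the grip force at its end, in the units of the state.
- read_state(): the state, without advancing time (a new reading comes with each control period).
- viewer.read_camera(name): name is "scene" or "top"; returns (picture, depth): 400x640x3 uint8, blue, green, red; 400x640 float32, m along the optical axis (not along the pixel's ray), 0 where there is no reading.
- viewer.camera_params(name): a dict with "fx", "fy", "cx", "cy" (pixels), "k1" (the pictures are not rectified: a ray, as slopes to the right and down, at radius r is drawn at 1 + k1 r^2 times it, then the intrinsics apply), "R" (3x3) and "t" (3): a world point X has camera coordinates R X + t. Camera axes: x right, y down, z forward; pixel columns grow to the right and rows downward; lengths in m; the calibration is good to about 2 mm. A picture is of the moment at which its call begins. camera_params takes no time and is no camera call.
- bot.finish_job(): hands the job in; it is judged then, once.
The state is a dict: "time": time; "q": joint angles; "joint_vel": joint speeds; "joint_torque": joint torques, N m; "tool_pos": TCP position; "tcp_rot": TCP orientation; "wrist_force": force on the tool from outside, world axes, zero at the start; "torque": the same for the moment, N m; "width": opening from 0.0 (shut) to 1.0 (fully open); "grip_force": force on a finger pad.
Only numpy, scipy, OpenCV 4.12 (cv2) and the standard library are available. Lean on these libraries where they do the work, as an engineer would, in place of code of your own. Each camera call takes 0.05 s, during which the arm holds its last target. There are 200 camera calls.

### The job

Take the longer of the two rubber ink rollers from the drying rack and lay it in the V-block of the hardness-test stand, with its short spindle towards the end stop. Slide it along the V under the durometer until it is home, press it firmly against the stop without ramming it, and leave it there lying on both flanks of the V. Do not knock the durometer, and leave the smaller roller, the jars and the ink knife where they are.

Things in the scene. Friction and masses are not known exactly. Their poses are not given: they have to be found in the camera images.
- roller: Longer ink roller: red-brown rubber sleeve 44 mm across, 100 mm long, on a 14 mm steel spindle that stands out 15 mm at one end (short spindle) and 40 mm at the other (long spindle); 155 mm over all, 0.35 to 0.6 kg. Starts lying on the drying rack. Origin: on the axis at mid-sleeve; x along the axis towards the short spindle; it can roll, so y and z turn about x.
- roller_short_end (a point): Centre of the end face of the longer roller's short spindle, 65 mm from the sleeve's middle along the roller's +x.
- roller_long_end (a point): Centre of the end face of the longer roller's long spindle, 90 mm from the sleeve's middle along -x.
- roller_small: The shorter ink roller, of the same make: sleeve 44 mm in diameter but only 66 mm long, spindles 15 and 40 mm; 121 mm over all. It lies in the other place of the rack and stays there. Origin and axes as for the longer one.
- rack: Fixed drying rack of steel bars over a white tray, 190 x 190 mm; origin on the bench at its centre. Two places, at x = +50 and -50 mm: in each a roller lies along the rack's y, short spindle to +y, axis 77 mm above the bench, on two 10 mm bars 32 mm apart, 170 mm long, tops 60 mm above the bench, with room for a finger on either side of the sleeve.
- stand: Fixed hardness-test stand: grey base plate 305 x 150 x 18 mm with steel V-block, end stop, a 28 mm column 0.30 m high at x = 135 mm, and an arm with the durometer. Origin: on the bench below the V's bottom line; x runs along the V from its open end to the end stop, z up. A sleeve lying in the V has its axis at y = 0, z = 67 mm and its top at z = 89 mm.
- flank_left: Half of the V-block with the flank on the stand's +y side; origin and axes those of the stand. The V-block is fixed, of steel, from x = -125 to +45 mm, 64 mm wide; a 90 degree V, bottom line at z = 36 mm, top edges at y = +-20 mm, z = 56 mm. Rubber slides stiffly on it: pushing the roller along takes some 2 to 6 N.
- flank_right: The other half of the V-block, with the flank on the stand's -y side; origin and axes those of the stand.
- stop: Fixed end stop behind the V-block, 44 mm wide, 71 mm high; its face (its plane x = 0, looking along -x to the V) is at x = 68 to 74 mm of the stand; origin at the foot of the face, 18 mm above the bench. A 14 mm adjusting screw goes through it on the roller's line; its flat tip, which the short spindle must meet, stands 4 to 26 mm out of the face, a setting that is not reported: feel for it.
- durometer: Durometer and its arm, fixed over the V; origin and axes those of the stand. Foot 18 mm across at x = 10 mm, underside z = 106 mm; dial case 60 mm wide, x = -4 to +23, z = 122 to 182 mm; arm from x = 0 back to the column, z = 210 to 240 mm; 44 mm weight (x = -12 to +32 mm) up to z = 286 mm. A seated sleeve clears the foot by 17 mm; a gripper holding the sleeve from above does not.
- jar_mid: Lidded ink jar, 68 mm in diameter, 78 mm high, standing between rack and stand. Origin: centre of its underside.
- jar_near: Small lidded ink jar, 60 mm in diameter, 62 mm high, near the robot. Origin: centre of its underside.
- jar_left: Lidded ink jar, 88 mm in diameter, 90 mm high, on the left. Origin: centre of its underside.
- jar_right: Lidded ink jar, 88 mm in diameter, 90 mm high, on the right. Origin: centre of its underside.
- ink_knife: Ink spatula 240 mm long with a wooden handle, lying on the left. Origin: on the bench below its middle.
Things that resemble listed ones, but are neither listed nor needed, are in the scene too. Leave any blue or purple look-alike of the roller alone.

How it is judged:
On the way, in this order (a step that is already met when the one before it is completed fails the run):
1. the longer roller lies in the V on both flanks, short spindle towards the stop (contact force between roller and flank_left above 0.5 N and contact force between roller and flank_right above 0.5 N and angle between the x axis of roller and the x axis of stand, either way round below 0.06 rad and x of roller_short_end in the frame of stand above -0.08 m), for 0.2 s.
2. the roller is pressed firmly (more than 4 N) against the end stop's screw (contact force between roller and stop above 4 N), for 0.2 s.
At the end, for the whole second after the job is handed in: The longer roller lies at rest on both flanks of the V-block (each carries more than 0.5 N), in line with the V within 0.04 rad, with its short spindle's end face within 1.5 mm of the tip of the end stop's screw (11.5 mm from the centre of the screw's 20 mm front piece); the robot has let go (contact force between roller and flank_left above 0.5 N and contact force between roller and flank_right above 0.5 N and angle between the x axis of roller and the x axis of stand, either way round below 0.04 rad and linear speed of roller below 0.02 m/s and distance between roller_short_end and stop_screw_c0 below 0.0115 m); the robot touches nothing.
It fails at once if the durometer or its arm is knocked (more than 3 N) (contact force between durometer and anything else above 3 N).
It fails at once if the roller is rammed against the stop (more than 40 N) (contact force between roller and stop above 40 N).
It fails at once if the smaller roller, a small jar or the ink knife is displaced by more than 40 mm (distance of any of roller_small, jar_mid, jar_near, jar_left, jar_right, ink_knife from where it was at the start of the episode above 0.04 m).
It also fails if it takes over 64 s, if anything falls off the work surface, if the arm or the gripper's body presses on something with over 40 N, if the wrist force passes 120 N, or if a joint passes its speed limit or range.

## Working session

There is one attempt and no reset: what is moved stays moved. The work goes in short steps, Python scripts to look and compute and a tool call to move; the robot and the scene stay as the last step left them, time stands still between calls to the robot, and variables do not carry over. Pictures are saved under pics/ and viewed, at most 10 in all, crops included, and the job is handed in when it is done.

Besides the shell and the picture viewer there is one more tool, called in YAML: its name, and indented under it one key for each argument. jog_arm: Moves the arm, as the interface text tells. Its arguments: {"type":"object","properties":{"increments":{"type":"array","items":{"type":"array","items":{"type":"array","items":{"type":"number"}}}},"force":{"type":"number"}},"required":["increments"]}

```bash
ls; mkdir -p pics; cat > h.py <<'E'
import numpy as np, cv2
from workcell import read_state, viewer, bot
def cast(name,u,v,z):
    p=viewer.camera_params(name);R=np.array(p["R"]);t=np.array(p["t"])
    d=cv2.undistortPoints(np.array([[[u,v]]],float),np.array([[p["fx"],0,p["cx"]],[0,p["fy"],p["cy"]],[0,0,1.]]),np.array([p["k1"],0,0,0.]))[0,0]
    r=R.T@np.array([d[0],d[1],1]);c=-R.T@t
    return c+r*(z-c[2])/r[2]
def pt(name,u,v,dep):
    p=viewer.camera_params(name);R=np.array(p["R"]);t=np.array(p["t"])
    d=cv2.undistortPoints(np.array([[[u,v]]],float),np.array([[p["fx"],0,p["cx"]],[0,p["fy"],p["cy"]],[0,0,1.]]),np.array([p["k1"],0,0,0.]))[0,0]
    return R.T@(np.array([d[0],d[1],1])*dep-t)
def cloud(name,dep):
    p=viewer.camera_params(name);R=np.array(p["R"]);t=np.array(p["t"])
    v,u=np.mgrid[:dep.shape[0],:dep.shape[1]]
    q=np.stack([u.ravel(),v.ravel()],1).astype(float)[:,None]
    d=cv2.undistortPoints(q,np.array([[p["fx"],0,p["cx"]],[0,p["fy"],p["cy"]],[0,0,1.]]),np.array([p["k1"],0,0,0.]))[:,0]
    X=(np.c_[d,np.ones(len(d))]*dep.reshape(-1,1)-t)@R
    return X.reshape(*dep.shape,3)
E
python3 - <<'E'
from h import *
for n in("scene","top"):
    im,d=viewer.read_camera(n);cv2.imwrite(f"pics/{n}0.png",im);np.save(f"{n}0.npy",d);p=viewer.camera_params(n)
    R=np.array(p["R"]);print(n,-R.T@np.array(p["t"]),R.round(2).tolist(),p["fx"],p["k1"])
print(read_state())
E
```

```text
pics
scene [ 1.13728495 -0.44625041  0.8476625 ] [[0.55, 0.83, -0.01], [0.57, -0.39, -0.73], [-0.61, 0.4, -0.69]] 381.883363688805 -0.07253055705087197
top [ 0.2499759  -0.01275242  1.30262391] [[0.03, -1.0, -0.02], [-0.98, -0.02, -0.19], [0.19, 0.02, -0.98]] 441.02388958421 -0.00750229764698101
{'time': 0.1, 'q': array([ 1.20210916e+00,  2.64686507e-01,  1.60526168e+00, -6.19045545e-06,
        1.27371663e+00, -3.68808839e-02]), 'joint_vel': array([-0.00025415,  0.00054535, -0.00138588, -0.00151491,  0.00113704,
       -0.00081801]), 'joint_torque': array([-2.85184924e-04, -5.16703534e+01, -3.68590450e+01, -1.29269683e-04,
        6.26693378e-03, -9.88042245e-06]), 'tool_pos': array([0.21968316, 0.63769355, 0.30266743]), 'tcp_rot': array([-0.51874143, -3.09805035,  0.00318971]), 'wrist_force': array([-0.31500703,  0.59231744, -0.33519878]), 'torque': array([ 0.01590022, -0.01213812,  0.00065478]), 'grip_force': 0.0, 'width': 0.9964892902578846}
```

View pics/top0.png

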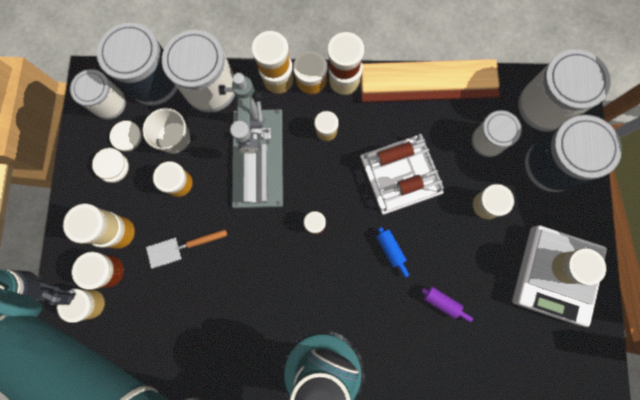

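View pics/scene0.png

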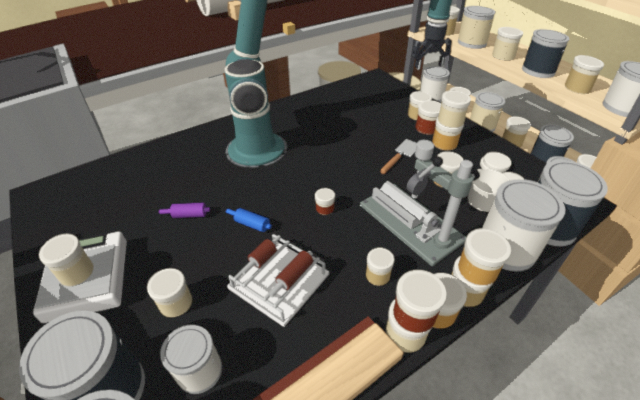

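The top view shows the long roller at about (395,153), the small one at (411,185), and the stand at (258,160) with the V's open end towards the robot. jar_mid is at (326,125) and jar_near at (315,222).

```bash
python3 - <<'E'
from h import *
im=cv2.imread("pics/top0.png");d=np.load("top0.npy");C=cloud("top",d)
a=cv2.resize(im[100:215,355:450],None,fx=4,fy=4,interpolation=cv2.INTER_CUBIC);b=cv2.resize(im[75:215,220:295],None,fx=4,fy=4,interpolation=cv2.INTER_CUBIC)
o=np.zeros((560,690,3),np.uint8);o[:460,:380]=a;o[:560,385:685]=b;cv2.imwrite("pics/crop.png",o)
hsv=cv2.cvtColor(im,cv2.COLOR_BGR2HSV)
m=(((hsv[...,0]<12)|(hsv[...,0]>172))&(hsv[...,1]>110)&(hsv[...,2]>50)).astype(np.uint8)
m[:130]=0;m[210:]=0;m[:,:360]=0;m[:,450:]=0
n,l,s,c=cv2.connectedComponentsWithStats(m)
for i in range(1,n):
    if s[i,4]<60: continue
    P=C[l==i];P=P[(P[:,2]>.06)&(P[:,2]<.12)]
    r=cv2.minAreaRect(np.argwhere(l==i)[:,::-1].astype(np.float32));bx=cv2.boxPoints(r)
    W=np.array([cast("top",*q,.085)[:2] for q in bx])
    print(s[i],r,P.mean(0).round(4),np.percentile(P[:,2],[5,50,95]).round(4),"\n",W.round(4).tolist(),np.linalg.norm(W[1]-W[0]),np.linalg.norm(W[2]-W[1]), cast("top",*r[0],.085))
for q in [(326,118),(315,217)]: print(q,C[q[1],q[0]])
# column of stand: V region points by height
P=C[75:215,220:295].reshape(-1,3)
for lo,hi in((.01,.03),(.045,.06),(.08,.10),(.2,.24),(.25,.35)):
    k=P[(P[:,2]>lo)&(P[:,2]<hi)]
    r=cv2.minAreaRect(k[:,:2].astype(np.float32)) if len(k)>5 else None
    print(lo,len(k),r)
E
```

```text
[378 143  35  22 413] ((395.8000183105469, 152.89999389648438), (12.332881927490234, 33.83636474609375), 71.56504821777344) [ 0.6158 -0.1912  0.0957] [0.0877 0.0964 0.1014] 
 [[0.6197, -0.142], [0.6536, -0.2339], [0.6189, -0.2446], [0.5853, -0.1532]] 0.09795115497411948 0.036287767165150524 [ 0.61930594 -0.19338358  0.085     ]
[399 176  24  18 269] ((410.9117736816406, 184.35292053222656), (12.444446563720703, 21.92913055419922), 70.34617614746094) [ 0.5257 -0.2332  0.0958] [0.0877 0.0965 0.1011] 
 [[0.5336, -0.2006], [0.5563, -0.2589], [0.5227, -0.2702], [0.5001, -0.2121]] 0.06265275596949395 0.03550971754912315 [ 0.52812788 -0.23541525  0.085     ]
(326, 118) [0.72284909 0.00886456 0.07910459]
(315, 217) [0.43243779 0.03312624 0.05966438]
0.01 2530 ((0.669190526008606, 0.2360759675502777), (0.21932202577590942, 0.4142746031284332), 87.8161392211914)
0.045 952 ((0.6832559704780579, 0.24718168377876282), (0.19831502437591553, 0.40874049067497253), 81.6654281616211)
0.08 210 ((0.7916284799575806, 0.23629391193389893), (0.15572287142276764, 0.20898137986660004), 65.97535705566406)
0.2 352 ((0.6774370074272156, 0.2217806577682495), (0.15603995323181152, 0.08481650054454803), 16.626829147338867)
0.25 861 ((0.6782110929489136, 0.20875641703605652), (0.16580873727798462, 0.09991677850484848), 19.693403244018555)
```

View pics/crop.png

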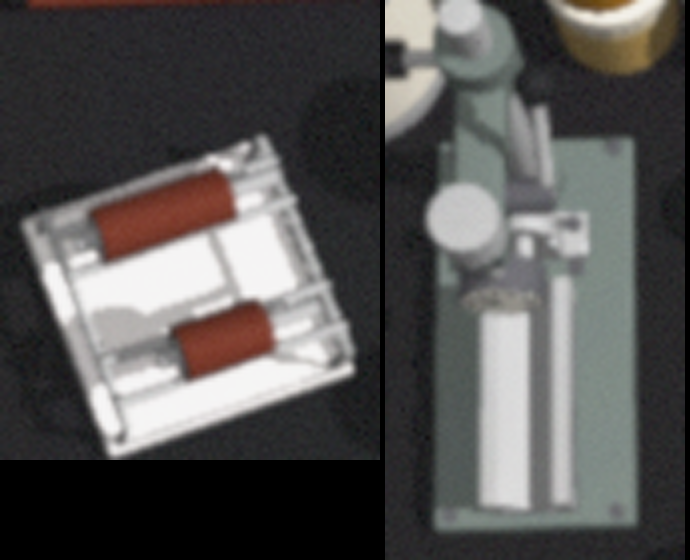

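The crop shows the long sleeve in the upper place and the V running almost straight away from the robot. The spindle ends are unclear, so I'll look from the scene camera.

```bash
python3 - <<'E'
from h import *
im=cv2.imread("pics/scene0.png")
a=cv2.resize(im[225:325,220:335],None,fx=5,fy=5,interpolation=cv2.INTER_CUBIC)
b=cv2.resize(im[135:260,355:480],None,fx=2,fy=2,interpolation=cv2.INTER_CUBIC)
o=np.zeros((500,800,3),np.uint8);o[:,:575]=a;o[:250,575:]=b[:,:225];cv2.imwrite("pics/crop2.png",o)
# stand edges: top-view V front corners at z=.056 and base corners z=.018 from crop pixels
f=lambda x,y:(220+(x-385)/4-.4,75+y/4-.4)
print("base near L/R, far R", [cast("top",*f(*q),.018)[:2].round(4) for q in((435,528),(637,526),(634,140))])
print("Vblock near L/R",[cast("top",*f(*q),.056)[:2].round(4) for q in((478,504),(575,508))])
print("lefttop edge far, right flank edges",[cast("top",*f(*q),.056)[:2].round(4) for q in((480,310),(573,278))])
print("inner edges of dark/right far",[cast("top",*f(*q),.056)[:2].round(4) for q in((552,505),(552,280))])
print("V bottom",[cast("top",*f(*q),.036)[:2].round(4) for q in((528,508),(529,310))])
print("weight c",cast("top",*f(463,217),.286).round(4),"column top",cast("top",*f(462,18),.30).round(4))
E
```

```text
base near L/R, far R [array([0.4638, 0.2817]), array([0.4688, 0.1316]), array([0.7712, 0.1471])]
Vblock near L/R [array([0.4757, 0.2429]), array([0.4744, 0.1726])]
lefttop edge far, right flank edges [array([0.621 , 0.2502]), array([0.647 , 0.1827])]
inner edges of dark/right far [array([0.4762, 0.1894]), array([0.6451, 0.1982])]
V bottom [array([0.4772, 0.2101]), array([0.6277, 0.2176])]
weight c [0.611  0.2156 0.286 ] column top [0.7339 0.2211 0.3   ]
```

View pics/crop2.png

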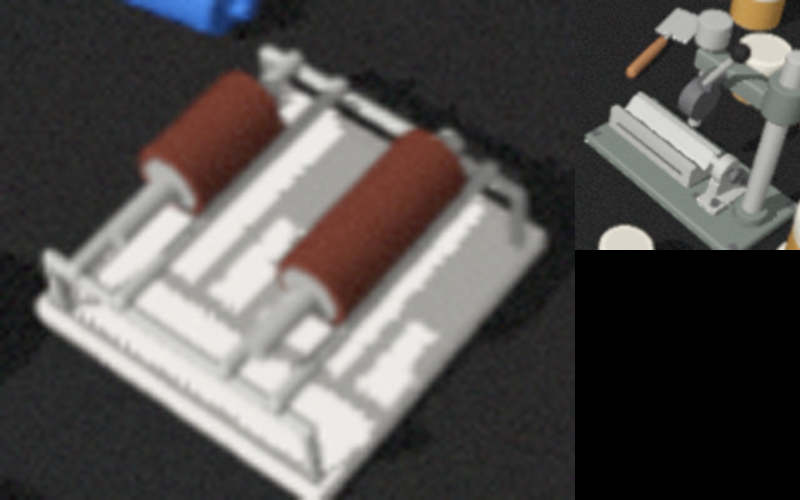

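In the scene crop, the end of the long roller nearest the camera has a spindle from about (310,300) to (250,345). I'll check the spindle lengths from the depth image.

```bash
python3 - <<'E'
from h import *
W=np.array([[0.6197,-0.142],[0.6536,-0.2339],[0.6189,-0.2446],[0.5853,-0.1532]])
u=(W[1]-W[0]+W[2]-W[3]);u/=np.linalg.norm(u);print("axis dir",u,np.degrees(np.arctan2(u[1],u[0])))
for n in("scene","top"):
    C=cloud(n,np.load(n+"0.npy")).reshape(-1,3);im=cv2.imread(f"pics/{n}0.png").reshape(-1,3).astype(int)
    red=(im[:,2]>im[:,1]+35)
    for nm,c0 in(("long",(.618,-.193)),("small",(.527,-.235))):
        r=C[:,:2]-c0;s=r@u;l=r@np.array([-u[1],u[0]])
        k=red&(abs(s)<.07)&(abs(l)<.035)&(C[:,2]>.085)&(C[:,2]<.12)
        print(n,nm,"sleeve s",np.percentile(s[k],[2,98]).round(4),"l mean",l[k].mean().round(4),l[k&(abs(s)<.03)&(C[:,2]>.096)].mean().round(4),"z",np.percentile(C[k,2],95).round(4), "slope",np.polyfit(s[k],l[k],1)[0].round(3))
        k=~red&(abs(l)<.009)&(C[:,2]>.070)&(C[:,2]<.098)&(abs(s)<.12)
        print("  spindle hist",dict(zip(*[a.tolist() for a in np.unique((s[k]*200).round()*5,return_counts=True)])))
E
```

```text
axis dir [ 0.34556301 -0.93839555] -69.78383228289044
scene long sleeve s [-0.0421  0.052 ] l mean 0.0066 0.0021 z 0.0985 slope 0.01
  spindle hist {-60.0: 8, -55.0: 5, -45.0: 1, 50.0: 7, 55.0: 22, 60.0: 8, 65.0: 7, 70.0: 8, 75.0: 10, 80.0: 9, 85.0: 7, 90.0: 12, 95.0: 3}
scene small sleeve s [-0.0269  0.0357] l mean 0.0071 0.0035 z 0.0989 slope -0.006
  spindle hist {-45.0: 3, -40.0: 9, -35.0: 3, -30.0: 1, 35.0: 16, 40.0: 13, 45.0: 5, 50.0: 8, 55.0: 7, 60.0: 10, 65.0: 6, 70.0: 9, 75.0: 10, 80.0: 1}
top long sleeve s [-0.0477  0.0438] l mean -0.0016 0.0027 z 0.1014 slope 0.003
  spindle hist {-65.0: 4, -60.0: 10, -55.0: 8, -50.0: 13, 50.0: 2, 55.0: 5, 60.0: 7, 65.0: 8, 70.0: 7, 75.0: 9, 80.0: 9, 85.0: 5, 90.0: 7}
top small sleeve s [-0.031   0.0282] l mean -0.0009 0.0025 z 0.1011 slope 0.005
  spindle hist {-50.0: 1, -45.0: 11, -40.0: 9, -35.0: 12, -30.0: 4, 30.0: 2, 35.0: 2, 40.0: 7, 45.0: 7, 50.0: 9, 55.0: 6, 60.0: 8, 65.0: 9, 70.0: 6, 75.0: 4}
```

The depth profile shows the spindle spans s = -64 to -50 mm and +50 to +92 mm. The short end therefore points along yaw 110° (world +y side), and the long roller's centre is about (0.6205, -0.1925). The stand origin is about (0.600, 0.2145) with yaw 2.9°. I'll move there now.

```bash
cat > go.py <<'E'
import sys; from h import *
from scipy.spatial.transform import Rotation as Ro
x,y,z,yaw=map(float,sys.argv[1:5])
s=read_state();R=Ro.from_rotvec(s["tcp_rot"]);a=np.radians(yaw)
T=Ro.from_matrix(np.array([[np.cos(a),np.sin(a),0],[np.sin(a),-np.cos(a),0],[0,0,-1]]))
D=np.array([x,y,z])-s["tool_pos"]
print("now",s["tool_pos"].round(4),"t",s["time"],"q",s["q"].round(2),"F",s["wrist_force"].round(1),"w",s["width"],s["grip_force"])
print("units shift (cur frame)",(R.inv().apply(D)/.03).round(2)," (target frame)",(T.inv().apply(D)/.03).round(2)," turn",(np.degrees((R.inv()*T).as_rotvec())/6).round(2))
E
echo ok
```

```text
ok
```

jog_arm:
  increments:
    - [[-1,-1,0,0,0,0,1],[-1,-1,0,0,0,0,1],[-1,-1,0,0,0,0,1],[-1,-1,0,0,0,0,1],[-1,-1,0,0,0,0,1]]

```text
time: 0.52
tool_pos: [0.3113, 0.449, 0.3032]
tcp_rot: [-0.517, -3.098, 0.002]
wrist_force: [1.0, -0.9, 0.3]
width: 0.997
grip_force: 0.0
```

jog_arm:
  increments:
    - [[-1,-1,0,0,0,0,1],[-1,-1,0,0,0,0,1],[-1,-1,0,0,0,0,1],[-1,-1,0,0,0,0,1],[-1,-1,0,0,0,0,1]]

```text
time: 0.93
tool_pos: [0.4026, 0.2616, 0.3036]
tcp_rot: [-0.518, -3.098, 0.0]
wrist_force: [-0.2, -0.0, -0.6]
width: 1.002
grip_force: 0.0
```

jog_arm:
  increments:
    - [[-1,-1,0,0,0,0,1],[-1,-1,0,0,0,0,1],[-1,-1,0,0,0,0,1],[-1,-1,0,0,0,0,1],[-1,-1,0,0,0,0,1]]

```text
time: 1.35
tool_pos: [0.4939, 0.0743, 0.3036]
tcp_rot: [-0.519, -3.098, -0.0]
wrist_force: [1.2, 0.8, 0.5]
width: 0.998
grip_force: 0.0
```

jog_arm:
  increments:
    - [[-1,-1,0,0,0,1,1],[0,0,0,0,0,1,1],[0,0,0,0,0,1,1],[0,0,0,0,0,1,1],[0,0,0,0,0,1,1]]

```text
time: 1.77
tool_pos: [0.5118, 0.0382, 0.3033]
tcp_rot: [-1.312, -2.853, 0.001]
wrist_force: [0.7, 0.9, 0.2]
width: 1.0
grip_force: 0.0
```

```bash
python3 go.py .6205 -.1925 .2 110.2
```

```text
now [0.5118 0.0382 0.3033] t 1.7667 q [ 0.03 -0.04  1.94  0.    1.24 -0.68] F [0.7 0.9 0.2] w 0.9999204631993995 0.0
units shift (cur frame) [-8.2  -2.25  3.44]  (target frame) [-8.47  0.74  3.44]  turn [-0.01 -0.01  3.4 ]
```

jog_arm:
  increments:
    - [[0,0,0,0,0,0.9,1],[0,0,0,0,0,0.9,1],[0,0,0,0,0,0.8,1],[0,0,0,0,0,0.8,1],[-1,0,0.2,0,0,0,1]]

```text
time: 2.18
tool_pos: [0.5219, 0.0136, 0.2985]
tcp_rot: [-1.788, -2.581, -0.004]
wrist_force: [1.0, -0.4, 0.1]
width: 1.002
grip_force: 0.0
```

jog_arm:
  increments:
    - [[-1,0.1,0.4,0,0,0,1],[-1,0.1,0.4,0,0,0,1],[-1,0.2,0.4,0,0,0,1],[-1,0.2,0.4,0,0,0,1],[-1,0.1,0.4,0,0,0,1]]

```text
time: 2.6
tool_pos: [0.5955, -0.1233, 0.2368]
tcp_rot: [-1.788, -2.582, -0.0]
wrist_force: [-0.2, 0.3, 0.5]
width: 0.994
grip_force: 0.0
```

jog_arm:
  increments:
    - [[-1,0,0.4,0,0,0,1],[-1,0,0.4,0,0,0,1],[-0.5,0,0,0,0,0,1],[0,0,0,0,0,0,1],[0,0,0,0,0,0,1]]

```text
time: 3.02
tool_pos: [0.6212, -0.1927, 0.2136]
tcp_rot: [-1.79, -2.58, -0.0]
wrist_force: [-0.7, 1.4, 0.7]
width: 1.005
grip_force: 0.0
```

```bash
python3 go.py .6205 -.1925 .138 110.2; python3 - <<'E'
from h import *
im,d=viewer.read_camera("scene");cv2.imwrite("pics/s1.png",cv2.resize(im[150:330,180:380],None,fx=3,fy=3,interpolation=cv2.INTER_CUBIC))
E
```

```text
now [ 0.6212 -0.1927  0.2136] t 3.0167 q [-0.34  0.29  1.75  0.    1.11 -0.7 ] F [-0.7  1.4  0.7] w 1.005425606779239 0.0
units shift (cur frame) [ 0.01 -0.02  2.52]  (target frame) [ 0.01 -0.02  2.52]  turn [-0.01 -0.01  0.05]
```

View pics/s1.png

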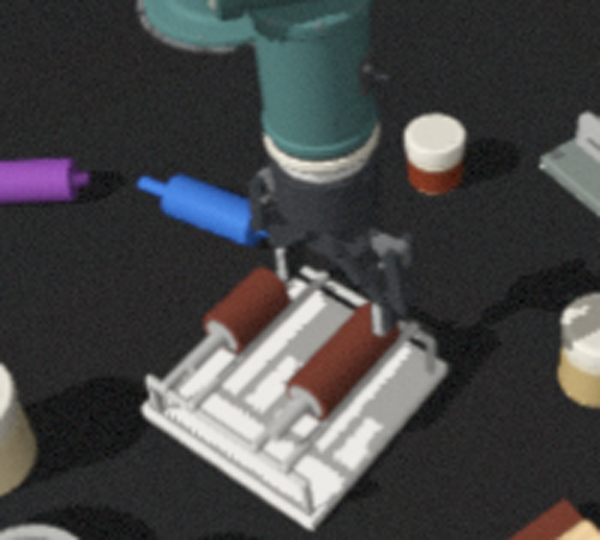

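The open gripper is above the long sleeve, with the fingers at about (282,262) and (382,315) straddling it. I'll descend and grip.

jog_arm:
  increments:
    - [[0,0,0.7,0,0,0,1],[0,0,0.7,0,0,0,1],[0,0,0.6,0,0,0,1],[0,0,0.5,0,0,0,1],[0,0,0,0,0,0,1]]
  force: 40

```text
time: 3.48
tool_pos: [0.6189, -0.1898, 0.136]
tcp_rot: [-1.783, -2.579, 0.002]
wrist_force: [-0.3, 0.4, -0.7]
width: 1.003
grip_force: 0.0
```

jog_arm:
  increments:
    - [[0,0,0,0,0,0,-1],[0,0,0,0,0,0,-1],[0,0,0,0,0,0,-1],[0,0,0,0,0,0,-1],[0,0,0,0,0,0,-1]]
  force: 40

```text
time: 3.9
tool_pos: [0.6213, -0.1929, 0.1414]
tcp_rot: [1.787, 2.583, -0.002]
wrist_force: [-4.3, 0.9, 6.5]
width: 0.493
grip_force: 40.8
```

jog_arm:
  increments:
    - [[0,0,0,0,0,0,-1],[0,0,0,0,0,0,-1],[0,0,0,0,0,0,-1],[0,0,0,0,0,0,-1],[0,0,0,0,0,0,-1]]

```text
time: 4.32
tool_pos: [0.6212, -0.1929, 0.1414]
tcp_rot: [1.788, 2.583, -0.001]
wrist_force: [-5.1, 1.1, 7.4]
width: 0.492
grip_force: 40.8
```

jog_arm:
  increments:
    - [[0,0,-0.1,0,0,0,-1],[0,0,-0.2,0,0,0,-1],[0,0,-0.3,0,0,0,-1],[0,0,-0.4,0,0,0,-1],[0,0,0,0,0,0,-1]]
  force: 50

```text
time: 4.73
tool_pos: [0.623, -0.1929, 0.1722]
tcp_rot: [1.786, 2.579, 0.002]
wrist_force: [0.8, -0.9, -4.6]
width: 0.49
grip_force: 51.5
```

```bash
python3 - <<'E'
from h import *
im,d=viewer.read_camera("scene");cv2.imwrite("pics/s2.png",cv2.resize(im[200:330,220:340],None,fx=4,fy=4,interpolation=cv2.INTER_CUBIC))
C=cloud("scene",d).reshape(-1,3);i=im.reshape(-1,3).astype(int);s=read_state();print(s["torque"])
k=(i[:,2]>i[:,1]+35)&(abs(C[:,0]-.62)<.1)&(abs(C[:,1]+.17)<.12)&(C[:,2]>.07)
u=np.array([.3456,-.9384]);r=C[:,:2]-s["tool_pos"][:2];l=r@np.array([-u[1],u[0]]);a=r@u
k&=(abs(l)<.03)
b=k&(C[:,2]>0)
for lo in np.arange(-.06,.06,.02):
    q=k&(a>lo)&(a<lo+.02)
    if q.sum()>3: print(lo.round(2),q.sum(),"ztop",np.percentile(C[q,2],95).round(4))
E
```

```text
[-0.04530872 -0.05906385 -0.01386755]
-0.02 7 ztop 0.1297
0.0 91 ztop 0.1293
0.02 108 ztop 0.1293
0.04 76 ztop 0.1291
```

View pics/s2.png

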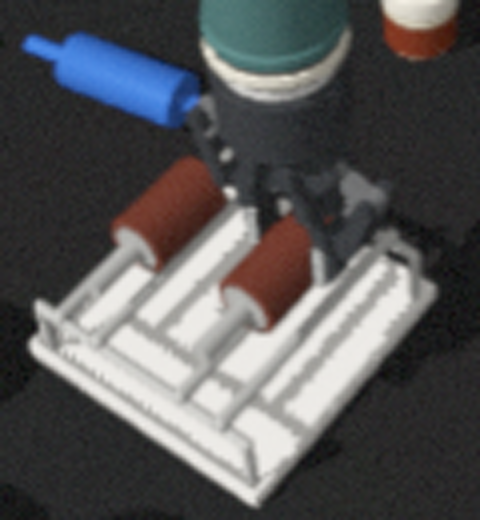

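The roller is held level and 64.5 mm ahead of the TCP, and the small roller hasn't moved. Next I'll carry it to the V's open end.

jog_arm:
  increments:
    - [[0,0,-0.7,0,0,0,-1],[0,0,-0.7,0,0,0,-1],[0,0,-0.7,0,0,0,-1],[0.5,0,-0.5,0,0,0,-1],[0.8,0,0,0,0,0,-1]]

```text
time: 5.2
tool_pos: [0.6105, -0.1581, 0.2519]
tcp_rot: [1.786, 2.573, 0.003]
wrist_force: [1.5, -0.8, -4.4]
width: 0.487
grip_force: 52.8
```

jog_arm:
  increments:
    - [[0.9,0.1,0,0,0,0,-1],[0.9,0.1,0,0,0,0,-1],[0.9,0.1,0,0,0,0,-1],[0.9,0.1,0,0,0,0,-1],[0.9,0.1,0,0,0,0,-1]]

```text
time: 5.62
tool_pos: [0.5735, -0.0231, 0.2467]
tcp_rot: [-1.789, -2.582, 0.0]
wrist_force: [0.4, -0.2, -5.0]
width: 0.49
grip_force: 52.7
```

jog_arm:
  increments:
    - [[0.9,0.1,0,0,0,0,-1],[0.9,0.1,0,0,0,0,-1],[0.9,0.1,0,0,0,0,-1],[0.9,0.1,0,0,0,0,-1],[0.9,0,0,0,0,0,-1]]

```text
time: 6.03
tool_pos: [0.5377, 0.1077, 0.2469]
tcp_rot: [1.788, 2.582, 0.001]
wrist_force: [-0.7, 0.4, -4.8]
width: 0.49
grip_force: 52.7
```

jog_arm:
  increments:
    - [[0.8,0,0,0,0,0.5,-1],[0.8,0,0,0,0,0.8,-1],[0.5,0,0,0,0,0.8,-1],[0,0,0,0,0,0.8,-1],[0,0,0,0,0,0.8,-1]]

```text
time: 6.45
tool_pos: [0.5183, 0.1676, 0.2467]
tcp_rot: [-2.254, -2.188, 0.0]
wrist_force: [-1.3, 0.1, -5.8]
width: 0.491
grip_force: 52.7
```

jog_arm:
  increments:
    - [[0,0,0,0,0,0.8,-1],[0,0,0,0,0,0.8,-1],[0,0,0,0,0,0.8,-1],[0,0,0,0,0,0.8,-1],[0,0,0,0,0,0.8,-1]]

```text
time: 6.87
tool_pos: [0.5187, 0.1664, 0.2467]
tcp_rot: [-2.662, -1.668, 0.0]
wrist_force: [0.2, -0.2, -5.2]
width: 0.488
grip_force: 52.7
```

jog_arm:
  increments:
    - [[0,0,0,0,0,0.8,-1],[0,0,0,0,0,0.8,-1],[0,0,0,0,0,0.8,-1],[0,0,0,0,0,0.8,-1],[0,0,0,0,0,0.8,-1]]

```text
time: 7.28
tool_pos: [0.5187, 0.1663, 0.2467]
tcp_rot: [-2.951, -1.078, 0.0]
wrist_force: [0.2, 0.9, -5.1]
width: 0.49
grip_force: 52.6
```

```bash
python3 go.py .505 .2097 .20 2.9
```

```text
now [0.5187 0.1663 0.2467] t 7.2833 q [0.26 0.06 1.95 0.   1.13 1.13] F [ 0.2  0.9 -5.1] w 0.4897802724786797 52.64821529388428
units shift (cur frame) [ 0.58 -1.4   1.56]  (target frame) [-0.38 -1.47  1.56]  turn [-0.    0.    6.21]
```

jog_arm:
  increments:
    - [[0,0,0,0,0,0.8,-1],[0,0,0,0,0,0.8,-1],[0,0,0,0,0,0.8,-1],[0,0,0,0,0,0.8,-1],[0,0,0,0,0,0.8,-1]]

```text
time: 7.7
tool_pos: [0.5187, 0.1663, 0.2467]
tcp_rot: [-3.11, -0.441, 0.0]
wrist_force: [-0.7, -0.1, -6.0]
width: 0.49
grip_force: 52.6
```

jog_arm:
  increments:
    - [[0,0,0,0,0,0.8,-1],[0,0,0,0,0,0.8,-1],[0,0,0,0,0,0.6,-1],[-0.2,-0.4,0,0,0,0,-1],[-0.2,-0.4,0,0,0,0,-1]]

```text
time: 8.12
tool_pos: [0.5053, 0.1899, 0.2468]
tcp_rot: [-3.14, -0.087, 0.0]
wrist_force: [-0.3, 1.0, -5.5]
width: 0.488
grip_force: 52.6
```

jog_arm:
  increments:
    - [[0,-0.4,0.5,0,0,0,-1],[0,-0.3,0.5,0,0,0,-1],[0,0,0.5,0,0,0,-1],[0,0,0,0,0,0,-1],[0,0,0,0,0,0,-1]]

```text
time: 8.53
tool_pos: [0.503, 0.2111, 0.2008]
tcp_rot: [3.139, 0.09, -0.005]
wrist_force: [-0.3, 0.4, -4.9]
width: 0.487
grip_force: 52.5
```

```bash
python3 go.py .505 .2097 .1335 2.9; python3 - <<'E'
from h import *
s=read_state();zc=s["tool_pos"][2]-.0645
out=[]
for n in("scene","top"):
    im,d=viewer.read_camera(n)
    x0,x1,y0,y1=(340,500,120,270) if n=="scene" else(210,310,100,235)
    c=cv2.resize(im[y0:y1,x0:x1],None,fx=3.2,fy=3.2,interpolation=cv2.INTER_CUBIC);out.append(c)
    i=im.astype(int);m=(i[...,2]>i[...,1]+35);C=cloud(n,d);m&=(abs(C[...,0]-.5)<.13)&(abs(C[...,1]-.21)<.06)&(C[...,2]>.08)
    P=C[m];print(n,len(P),"ang",np.degrees(np.arctan(np.polyfit(P[:,0],P[:,1],1)[0])) if len(P)>20 else 0,P.min(0).round(3),P.max(0).round(3))
H=max(o.shape[0] for o in out);o=np.zeros((H,sum(o.shape[1] for o in out),3),np.uint8);x=0
for c in out:o[:c.shape[0],x:x+c.shape[1]]=c;x+=c.shape[1]
o=o[:,:];o=cv2.resize(o,None,fx=min(1,800/o.shape[1]),fy=min(1,800/o.shape[1]));cv2.imwrite("pics/s3.png",o)
E
```

```text
now [0.503  0.2111 0.2008] t 8.5333 q [0.35 0.11 1.98 0.   1.05 1.86] F [-0.3  0.4 -4.9] w 0.4873083859409677 52.477092146873474
units shift (cur frame) [0.07 0.05 2.24]  (target frame) [0.07 0.05 2.24]  turn [0.01 0.03 0.07]
scene 198 ang 7.712279684213481 [0.452 0.158 0.125] [0.553 0.224 0.176]
top 6 ang 0 [0.544 0.193 0.144] [0.552 0.197 0.15 ]
```

View pics/s3.png

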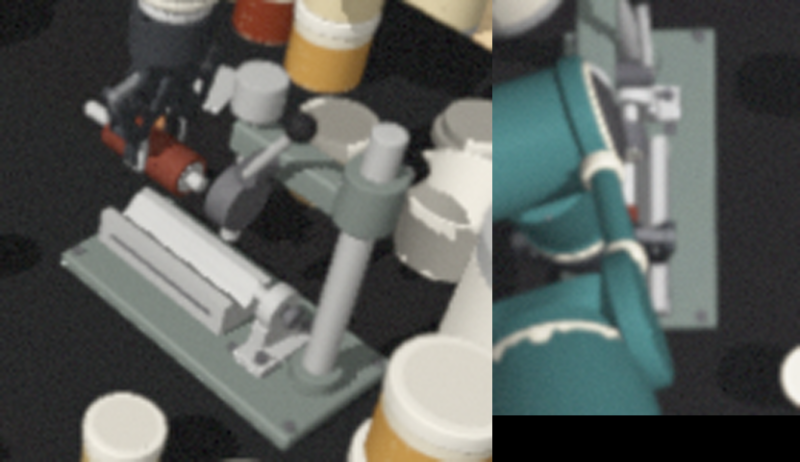

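The roller is above the V with its short spindle at about (195,180), pointing at the stop, and it clears the dial. I'll lower it.

jog_arm:
  increments:
    - [[0.05,0.05,0.5,0,0,0,-1],[0,0,0.5,0,0,0,-1],[0,0,0.5,0,0,0,-1],[0,0,0.4,0,0,0,-1],[0,0,0.2,0,0,0,-1]]

```text
time: 9.05
tool_pos: [0.5058, 0.209, 0.1382]
tcp_rot: [3.14, 0.087, -0.001]
wrist_force: [-1.0, -1.2, -5.9]
width: 0.49
grip_force: 52.7
```

jog_arm:
  increments:
    - [[0,0,0.1,0,0,0,-1],[0,0,0.05,0,0,0,-1],[0,0,0,0,0,0,-1],[0,0,0,0,0,0,-1],[0,0,0,0,0,0,-1]]

```text
time: 9.47
tool_pos: [0.5067, 0.2094, 0.1353]
tcp_rot: [-3.14, -0.087, -0.003]
wrist_force: [0.8, 0.6, -5.8]
width: 0.489
grip_force: 52.7
```

jog_arm:
  increments:
    - [[0,0,0.07,0,0,0,-1],[0,0,0,0,0,0,-1],[0,0,0,0,0,0,-1],[0,0,0,0,0,0,-1],[0,0,0,0,0,0,-1]]

```text
time: 9.88
tool_pos: [0.506, 0.2092, 0.1323]
tcp_rot: [-3.14, -0.087, -0.0]
wrist_force: [-0.9, -0.4, -3.9]
width: 0.49
grip_force: 52.7
```

jog_arm:
  increments:
    - [[0,0,0.07,0,0,0,-1],[0,0,0,0,0,0,-1],[0,0,0,0,0,0,-1],[0,0,0,0,0,0,-1],[0,0,0,0,0,0,-1]]

```text
time: 10.3
tool_pos: [0.5063, 0.2094, 0.1318]
tcp_rot: [-3.14, -0.086, -0.001]
wrist_force: [-4.1, -0.6, 5.2]
width: 0.491
grip_force: 53.7
```

jog_arm:
  increments:
    - [[0,0,0.07,0,0,0,-1],[0,0,0,0,0,0,-1],[0,0,0,0,0,0,-1],[0,0,0,0,0,0,-1],[0,0,0,0,0,0,-1]]

```text
time: 10.72
tool_pos: [0.5064, 0.2094, 0.1316]
tcp_rot: [-3.14, -0.086, -0.0]
wrist_force: [-9.9, -2.9, 17.7]
width: 0.493
grip_force: 55.1
```

Contact is symmetric, so the roller is seated in the V. I'll relieve the load, release, rise and back off behind the long spindle.

jog_arm:
  increments:
    - [[0,0,-0.15,0,0,0,-1],[0,0,0,0,0,0,0.1],[0,0,0,0,0,0,0.3],[0,0,0,0,0,0,0.6],[0,0,0,0,0,0,0.8]]

```text
time: 11.13
tool_pos: [0.5064, 0.2093, 0.1326]
tcp_rot: [-3.14, -0.087, -0.001]
wrist_force: [-0.3, 0.3, 0.1]
width: 0.894
grip_force: 0.0
```

jog_arm:
  increments:
    - [[0,0,0,0,0,0,0.8],[0,0,0,0,0,0,0.8],[0,0,-0.3,0,0,0,0.8],[0,0,-0.6,0,0,0,0.8],[0,0,-0.8,0,0,0,0.8]]

```text
time: 11.55
tool_pos: [0.5046, 0.2086, 0.1824]
tcp_rot: [3.139, 0.087, -0.007]
wrist_force: [0.1, 1.1, -0.5]
width: 0.896
grip_force: 0.0
```

jog_arm:
  increments:
    - [[0,0,-0.8,0,0,0,0.8],[-0.6,0,0,0,0,0,-1],[-0.9,0,0,0,0,0,-1],[-0.9,0,0,0,0,0,-1],[-0.9,0,0,0,0,0,-1]]

```text
time: 11.97
tool_pos: [0.4065, 0.2036, 0.2084]
tcp_rot: [-3.14, -0.087, -0.001]
wrist_force: [-0.5, -0.5, -0.1]
width: 0.333
grip_force: 0.0
```

jog_arm:
  increments:
    - [[-0.6,0,0,0,0,0,-1],[0,0,0,0,0,0,-1],[0,0,0,0,0,0,-1],[0,0,0,0,0,0,-1],[0,0,0,0,0,0,-1]]

```text
time: 12.38
tool_pos: [0.3906, 0.203, 0.2083]
tcp_rot: [-3.14, -0.087, -0.003]
wrist_force: [0.1, 0.8, -0.5]
width: -0.0
grip_force: 0.0
```

```bash
python3 go.py .389 .2038 .131 2.9; python3 - <<'E'
from h import *
out=[]
for n in("scene","top"):
    im,d=viewer.read_camera(n)
    x0,x1,y0,y1=(340,500,120,270) if n=="scene" else(210,310,75,235)
    c=cv2.resize(im[y0:y1,x0:x1],None,fx=3,fy=3,interpolation=cv2.INTER_CUBIC);out.append(c)
    i=im.astype(int);m=(i[...,2]>i[...,1]+35);C=cloud(n,d);m&=(abs(C[...,0]-.5)<.1)&(abs(C[...,1]-.21)<.05)&(C[...,2]>.05)&(C[...,2]<.11)
    P=C[m];P=P[P[:,2]>(.0 if len(P)<20 else np.percentile(P[:,2],60))]
    print(n,len(P),"ang",np.degrees(np.arctan(np.polyfit(P[:,0],P[:,1],1)[0])) if len(P)>20 else 0,P.mean(0).round(4) if len(P) else 0,C[m].min(0).round(3),C[m].max(0).round(3))
H=max(o.shape[0] for o in out);o=np.zeros((H,sum(o.shape[1] for o in out),3),np.uint8);x=0
for c in out:o[:c.shape[0],x:x+c.shape[1]]=c;x+=c.shape[1]
cv2.imwrite("pics/s4.png",o)
E
```

```text
now [0.3906 0.203  0.2083] t 12.3833 q [ 0.42 -0.11  2.19 -0.    1.06  1.94] F [ 0.1  0.8 -0.5] w -0.0001221626388439173 0.0
units shift (cur frame) [-0.06 -0.03  2.58]  (target frame) [-0.05 -0.03  2.58]  turn [-0.   -0.02  0.05]
scene 144 ang 2.056213783022399 [0.5088 0.2043 0.087 ] [0.457 0.182 0.058] [0.557 0.219 0.092]
top 134 ang 6.731443393123586 [0.5132 0.2077 0.0894] [0.458 0.187 0.073] [0.556 0.227 0.094]
```

View pics/s4.png

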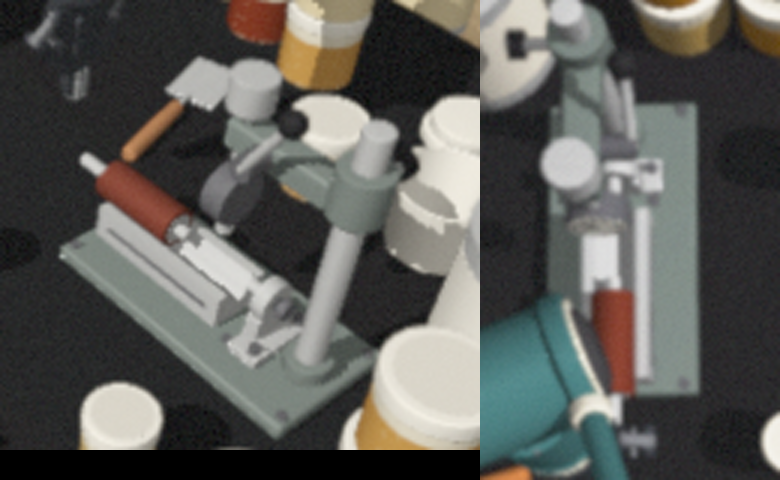

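The roller lies in the V with the sleeve from x = 0.457 to 0.557, top at about 0.09, and everything else is undisturbed. I'll lower the shut fingers behind the long spindle.

jog_arm:
  increments:
    - [[0,0,0.6,0,0,0,-1],[0,0,0.8,0,0,0,-1],[0,0,0.8,0,0,0,-1],[0,0,0.4,0,0,0,-1],[0,0,0,0,0,0,-1]]

```text
time: 12.9
tool_pos: [0.3875, 0.2016, 0.1264]
tcp_rot: [3.138, 0.087, -0.01]
wrist_force: [0.7, -0.9, 0.1]
width: -0.001
grip_force: 0.0
```

jog_arm:
  increments:
    - [[0.2,0,0,0,0,0,-1],[0.2,0,0,0,0,0,-1],[0.1,0,0,0,0,0,-1],[0.1,0,0,0,0,0,-1],[0.1,0,0,0,0,0,-1]]

```text
time: 13.32
tool_pos: [0.4086, 0.2036, 0.1298]
tcp_rot: [3.14, 0.086, -0.009]
wrist_force: [-9.1, -0.8, 4.8]
width: -0.002
grip_force: 4.9
```

jog_arm:
  increments:
    - [[0.1,0,0,0,0,0,-1],[0.1,0,0,0,0,0,-1],[0.1,0,0,0,0,0,-1],[0.1,0,0,0,0,0,-1],[0.1,0,0,0,0,0,-1]]

```text
time: 13.73
tool_pos: [0.4215, 0.2041, 0.1294]
tcp_rot: [3.139, 0.086, -0.016]
wrist_force: [-15.0, -0.3, 9.3]
width: -0.002
grip_force: 7.5
```

```bash
python3 go.py .45 .2069 .131 2.9
```

```text
now [0.4215 0.2041 0.1294] t 13.7333 q [0.4  0.06 2.19 0.   0.9  1.91] F [-15.   -0.3   9.3] w -0.0023229752969167153 7.505797818303108
units shift (cur frame) [ 0.95 -0.04 -0.06]  (target frame) [ 0.95 -0.04 -0.05]  turn [0.01 0.1  0.04]
```

```bash
cat > where.py <<'E'
from h import *
from h import read_state
for n in("scene","top"):
    im,d=viewer.read_camera(n);i=im.astype(int);m=(i[...,2]>i[...,1]+35);C=cloud(n,d)
    m&=(C[...,0]>.42)&(C[...,0]<.66)&(abs(C[...,1]-.21)<.05)&(C[...,2]>.05)&(C[...,2]<.12);P=C[m]
    print(n,len(P),"x",np.percentile(P[:,0],[1,99]).round(4),"z95",[np.percentile(P[(P[:,0]>a)&(P[:,0]<a+.02),2],95).round(4) for a in np.arange(.47,.62,.02) if ((P[:,0]>a)&(P[:,0]<a+.02)).sum()>5])
s=read_state();print(s["time"],s["tool_pos"].round(4),s["wrist_force"].round(1))
E
python3 where.py
```

```text
scene 375 x [0.474  0.5701] z95 [np.float64(0.0889), np.float64(0.0899), np.float64(0.0903), np.float64(0.0907), np.float64(0.0914), np.float64(0.0866)]
top 133 x [0.4914 0.5707] z95 [np.float64(0.0853), np.float64(0.0908), np.float64(0.0952)]
13.8333 [0.4225 0.2043 0.1298] [-12.    0.3   9.2]
```

The roller slid 13 mm, but the fingers are dragging its rear end down. I'll relieve that by going up slightly.

jog_arm:
  increments:
    - [[0,0,-0.05,0,0,0,-1],[0,0,-0.05,0,0,0,-1],[0,0,-0.05,0,0,0,-1],[0,0,0,0,0,0,-1],[0,0,0,0,0,0,-1]]

```text
time: 14.25
tool_pos: [0.4251, 0.2046, 0.1342]
tcp_rot: [3.14, 0.087, -0.001]
wrist_force: [-3.1, -0.1, -1.4]
width: -0.001
grip_force: 1.6
```

```bash
python3 where.py
```

```text
scene 380 x [0.4778 0.5746] z95 [np.float64(0.0902), np.float64(0.0903), np.float64(0.089), np.float64(0.089), np.float64(0.0893), np.float64(0.0878)]
top 152 x [0.4847 0.5746] z95 [np.float64(0.0861), np.float64(0.0911), np.float64(0.0923), np.float64(0.091)]
14.35 [0.425  0.2046 0.134 ] [-3.3  0.3 -1.7]
```

jog_arm:
  increments:
    - [[0.1,0,0,0,0,0,-1],[0.1,0,0,0,0,0,-1],[0.1,0,0,0,0,0,-1],[0.1,0,0,0,0,0,-1],[0.1,0,0,0,0,0,-1]]

```text
time: 14.77
tool_pos: [0.4406, 0.2056, 0.1341]
tcp_rot: [-3.14, -0.087, -0.0]
wrist_force: [-3.6, 0.5, -2.0]
width: -0.002
grip_force: 1.7
```

jog_arm:
  increments:
    - [[0.1,0,-0.02,0,0,0,-1],[0.1,0,0,0,0,0,-1],[0.1,0,0,0,0,0,-1],[0.1,0,0,0,0,0,-1],[0.1,0,0,0,0,0,-1]]

```text
time: 15.18
tool_pos: [0.4554, 0.2063, 0.1347]
tcp_rot: [3.14, 0.087, -0.0]
wrist_force: [-3.9, 0.3, -1.6]
width: 0.002
grip_force: 1.7
```

```bash
python3 where.py
```

```text
scene 386 x [0.511  0.6056] z95 [np.float64(0.0907), np.float64(0.09), np.float64(0.0903), np.float64(0.0889), np.float64(0.0892)]
top 106 x [0.5153 0.6044] z95 [np.float64(0.08), np.float64(0.0847), np.float64(0.0904), np.float64(0.0923)]
15.2833 [0.456  0.2065 0.1349] [-2.5  0.7 -1.4]
```

jog_arm:
  increments:
    - [[0.1,0,0,0,0,0,-1],[0.1,0,0,0,0,0,-1],[0.1,0,0,0,0,0,-1],[0.1,0,0,0,0,0,-1],[0.05,0,0,0,0,0,-1]]

```text
time: 15.7
tool_pos: [0.4691, 0.2071, 0.1347]
tcp_rot: [-3.14, -0.087, -0.001]
wrist_force: [-3.8, -0.2, -1.1]
width: 0.002
grip_force: 1.7
```

jog_arm:
  increments:
    - [[0.05,0,0,0,0,0,-1],[0.05,0,0,0,0,0,-1],[0.05,0,0,0,0,0,-1],[0.05,0,0,0,0,0,-1],[0.05,0,0,0,0,0,-1]]

```text
time: 16.12
tool_pos: [0.4762, 0.2075, 0.1347]
tcp_rot: [3.14, 0.087, -0.0]
wrist_force: [-3.1, -0.6, -1.7]
width: 0.003
grip_force: 1.7
```

Friction is about 3–4 N and the roller hasn't reached the stop yet. I'll keep creeping, one call at a time.

jog_arm:
  increments:
    - [[0.05,0,0,0,0,0,-1],[0.05,0,0,0,0,0,-1],[0.05,0,0,0,0,0,-1],[0.05,0,0,0,0,0,-1],[0.05,0,0,0,0,0,-1]]

```text
time: 16.53
tool_pos: [0.4837, 0.2079, 0.1347]
tcp_rot: [3.14, 0.087, 0.0]
wrist_force: [-3.4, -0.5, -1.9]
width: -0.001
grip_force: 1.7
```

jog_arm:
  increments:
    - [[0.05,0,0,0,0,0,-1],[0.05,0,0,0,0,0,-1],[0.05,0,0,0,0,0,-1],[0.05,0,0,0,0,0,-1],[0.05,0,0,0,0,0,-1]]

```text
time: 16.95
tool_pos: [0.4895, 0.2082, 0.1343]
tcp_rot: [3.14, 0.087, -0.007]
wrist_force: [-11.3, 0.1, 3.4]
width: 0.002
grip_force: 5.7
```

Contact with the screw: Fx jumped to -11 N. I'll press a little more, then hold.

jog_arm:
  increments:
    - [[0.05,0,-0.02,0,0,0,-1],[0,0,0,0,0,0,-1],[0,0,0,0,0,0,-1],[0,0,0,0,0,0,-1],[0,0,0,0,0,0,-1]]

```text
time: 17.37
tool_pos: [0.4897, 0.2083, 0.1344]
tcp_rot: [3.14, 0.087, -0.011]
wrist_force: [-11.0, 0.7, 2.4]
width: 0.002
grip_force: 5.5
```

jog_arm:
  increments:
    - [[0.06,0,0,0,0,0,-1],[0.06,0,0,0,0,0,-1],[0,0,0,0,0,0,-1],[0,0,0,0,0,0,-1],[0,0,0,0,0,0,-1]]

```text
time: 17.78
tool_pos: [0.4903, 0.2084, 0.1341]
tcp_rot: [3.139, 0.086, -0.023]
wrist_force: [-20.2, 0.3, 10.6]
width: -0.001
grip_force: 10.3
```

```bash
python3 where.py
```

```text
scene 405 x [0.5441 0.6385] z95 [np.float64(0.0887), np.float64(0.0888), np.float64(0.0884), np.float64(0.0889), np.float64(0.0884)]
top 36 x [0.5419 0.6204] z95 [np.float64(0.0829), np.float64(0.084), np.float64(0.0798), np.float64(0.0819), np.float64(0.0828)]
17.8833 [0.4903 0.2084 0.1341] [-20.    1.5  10.9]
```

It's firmly home at 20 N, level, with the short end at stand x ≈ 54 mm (expected 42–70). I'll back off straight and rise.

jog_arm:
  increments:
    - [[-0.1,0,0,0,0,0,-1],[-0.2,0,0,0,0,0,-1],[-0.4,0,0,0,0,0,-1],[-0.6,0,0,0,0,0,-1],[-0.8,0,0,0,0,0,-1]]

```text
time: 18.3
tool_pos: [0.4352, 0.2057, 0.1367]
tcp_rot: [-3.139, -0.086, -0.009]
wrist_force: [0.0, 0.2, -0.9]
width: -0.003
grip_force: 0.0
```

jog_arm:
  increments:
    - [[0,0,-0.7,0,0,0,-1],[0,0,-0.8,0,0,0,-1],[0,0,-0.8,0,0,0,-1],[0,0,-0.5,0,0,0,-1],[0,0,0,0,0,0,-1]]

```text
time: 18.72
tool_pos: [0.4364, 0.2064, 0.2246]
tcp_rot: [-3.137, -0.087, -0.017]
wrist_force: [-0.2, -0.6, 0.8]
width: -0.002
grip_force: 0.0
```

```bash
python3 where.py; python3 - <<'E'
from h import *
im,d=viewer.read_camera("scene");cv2.imwrite("pics/s5.png",cv2.resize(im[120:270,340:500],None,fx=4,fy=4,interpolation=cv2.INTER_CUBIC))
E
```

```text
scene 408 x [0.5433 0.6393] z95 [np.float64(0.0887), np.float64(0.0886), np.float64(0.0895), np.float64(0.089), np.float64(0.0884)]
top 260 x [0.5415 0.6153] z95 [np.float64(0.0946), np.float64(0.0934), np.float64(0.0922), np.float64(0.0915), np.float64(0.0854)]
18.8167 [0.4342 0.2054 0.2205] [-0.2  0.3 -0.2]
```

View pics/s5.png

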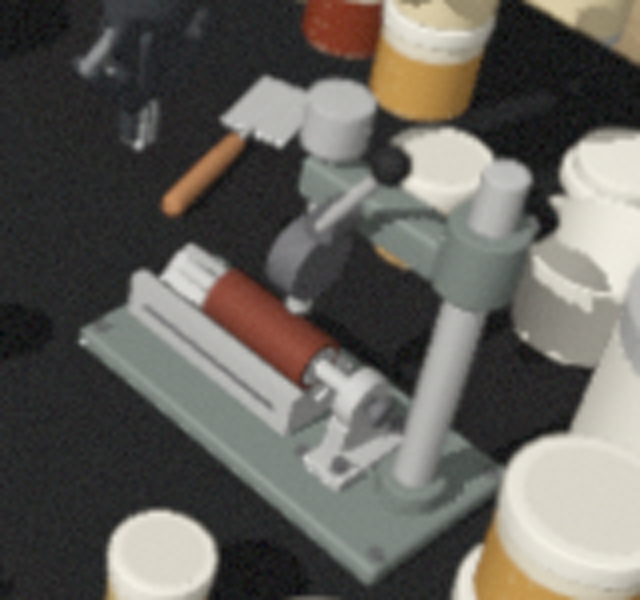

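The roller sits in the V under the durometer foot, its short spindle meeting the screw near (330,370), and the gripper is clear. Handing in.

```bash
python3 -c "
from h import *
print(bot.finish_job())"
```

```text
the job is handed in; nothing more can be done
None
```

I laid the longer roller in the V, slid it home, pressed it against the stop screw with about 20 N at the wrist, and released it; the job is handed in at about 19 s of the 64 s, with no verdict returned.

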